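# Open the reagent bottle and load it into the plate dispenser

### The arm

A 6-joint arm with a two-finger parallel gripper is mounted at the origin on the work surface. World frame = base frame: x ahead of the robot, y to its left, z up, the work surface at z = 0. Lengths are in mm, angles in rad, forces in N, time in s.
With the tool pointing down it reaches from about 350 to 875 mm from the base axis. Payload 4.2 kg.
Tool frame: the origin (TCP) lies midway between the tips of the shut fingers; the grasp point (between the pads) lies 19 mm behind it; y points along the fingers, x is the direction in which the jaws open and shut, and the axes are right-handed (so a half turn about y gives the same grasp; the last joint's range is limited). The gripper opens to 85 mm and grips with 20 to 120 N. Pads are 22 mm wide; open, the fingers measure 114 mm over their backs; the gripper's body (76 mm by 85 mm) begins 54 mm behind the grasp point. The pads swing forward as they close: fully open they stand 13 mm farther back than shut.
Start: joints at [-0.842, 0.385, 0.008, 0, -1.194, -0.259], TCP at [282.954, -557.258, 231.312] pointing down, gripper open.
Joint ranges: [-3.14, 3.14], [-1.21, 2.06], [-1.07, 1.41], [-3.16, 2.05], [-2.99, -0.16], [-3.1, 3.1]. Speed limits (rad/s): [2.79, 2.79, 3.14, 3.14, 3.14, 3.14].

### API

Orientations are given as a unit quaternion [x, y, z, w].
In Python, from bench import read_state, get_image, job_done gives the robot as it stands.
- The arm moves only by the tool play_rows, never from a script. Its argument "series" is a list of rows, each a list of 7 numbers: the shift along the tool's x, y, z in m, then the turn, a rotation vector about the tool's x, y, z in rad, then the finger opening in m, from 0 to 0.0854. In form: [[x, y, z, wx, wy, wz, claw], ...]. A call has 1 to 10 rows; each row shifts and turns the pose as measured when the row begins, along the tool's axes as they then stand; what a row does not reach is not made up. A row lasts 1/10 s, in which the tool goes at most 50 mm and 8.59 degrees, less where a joint would pass 70% of its speed; a pose out of reach is approached as far as the arm can. A call with a gripper value outside its range is refused whole. The fingers move at their own pace and stop on an object; the grip force is fixed at half the most. Time passes only in rows, so rows that do not move let the fingers close. It gives the time, the measured TCP pose, the force and the opening at its end, in the units of the state.
- read_state(): the state, without advancing time (a new reading comes with each control period).
- get_image(name): name is "side" or "top" or "wrist"; returns a dict with "color" (420x560x3 uint8, red, green, blue), "intrinsics" (3x3 intrinsics, pixels), "origin" and "orientation" of the camera in the world. Camera axes: x right, y down, z forward; pixel columns grow to the right and rows downward; lengths in mm; the calibration is good to about 2 mm. A picture is of the moment at which its call begins. There is no depth.
- job_done(): hands the job in, once; it reports no verdict.
The state is a dict: "clock": time; "joints": joint angles; "joint_vel": joint speeds; "joint_efforts": joint torques, N m; "position": TCP position; "ee_rot": TCP orientation; "contact_force": force on the tool from outside, world axes, zero at the start; "wrist_torque": the same for the moment, N m; "gripper_width": finger opening in mm.
Only numpy, scipy, OpenCV 4.12 (cv2) and the standard library are available. Lean on these libraries where they do the work, as an engineer would, in place of code of your own. Each camera call takes 0.05 s, during which the arm holds its last target. There are 200 camera calls.

### The job

Get the reagent bottle in the dispenser's pulled-out carrier ready for use. Push its safety cap down firmly and, keeping it pressed, turn it counter-clockwise until it lets go; lift it off and set it down (do not drop it) upright, open side down, in the shallow tray, then push the carrier fully home until it clicks. Leave the other things on the bench where they are.

Things in the scene. Friction and masses are not known exactly. Their poses are not given: they have to be found in the camera images.
- dispenser: White bench-top microplate dispenser, fixed, 280 deep x 270 wide x 190 mm tall (nozzle bridge on its roof to 242 mm). Origin: on the bench, at the foot of its front face, middle of the bottle bay. Own x points from the front face into the bay, away from the robot; z up. The bay is 112 mm wide and 134 mm high: a capped bottle does not fit in.
- carrier (a joint): Slide of the bottle carrier along the dispenser's x, in m: 0 = pulled right out (bottle axis 110 mm before the front face), 0.150 = home (hard stop). It starts at 0. Friction 2 to 3 N; stays where left. A sprung ball catch resists from 0.137 to 0.145 (push of about 8 N in all), then draws the carrier home with a click and holds it.
- handle (a point): Middle of the carrier's steel bow handle: a level round bar 12 mm thick, 90 mm long, across the slide, its axis 50 mm above the bench, 85 mm before the bottle's axis, 39 mm before the carrier's face plate (124 mm wide, top 73 mm above the bench). Axes as the dispenser's. Push it along +x; when home its axis is 45 mm before the dispenser's front face.
- bottle (a point): Square amber reagent bottle, 64 x 64 mm, clamped in the carrier: it moves only with the carrier. Origin: middle of its underside, 12 mm above the bench; z up, x along the slide. Body 72 mm tall, shoulder up to 83 mm, neck 32 mm in diameter.
- neck (a point): Centre of the bottle's rim, 126.5 mm above the bench, inside the cap. Three bayonet lugs below it (44 mm over the lugs) lock the cap. The cap cannot be turned unless held down more than 3.5 mm. Held down 4.5 to 6 mm it turns counter-clockwise seen from above; turned by 40 to 85 degrees (60 is best) it can be lifted straight off; at 89 degrees it meets a stop.
- cap: White round ribbed push-and-turn safety cap on the bottle, 54 mm in diameter, 36 mm tall, about 50 g, loose. Origin: middle of its open underside, z towards its closed top. Locked, its underside is 107 mm above the bench (95 mm above the bottle's origin). It can be pressed 6.5 mm down, to a hard stop, against a spring of 7 N at rest, 11 N at 3.5 mm, 13.5 N at the stop.
- tray: Fixed shallow white plastic tray, outside 170 mm (own x) x 130 mm (own y), rim 14 mm high, walls and floor 3 mm thick, empty. Origin: middle of its underside on the bench.
- tipbox: Pipette tip box with clear lid, 122 x 85 x 76 mm, loose, grey. Origin: middle of its underside. It and the tray stand on opposite sides of the carrier. Not to be disturbed.
- tube_rack: White tube rack with capped tubes, 100 x 200 mm, 118 mm tall, loose. Origin: middle of its underside. Not to be disturbed.
- wash_bottle: White squeeze bottle with a bent spout, 72 mm diameter, 193 mm tall, loose. Origin: middle of its underside. Not to be disturbed.
- beaker: Empty glass beaker, 70 mm diameter, 90 mm tall, loose. Origin: middle of its underside. Not to be disturbed.
- pipette: Pipette lying on the bench, 225 mm long, 28 mm high, loose. Origin: on the bench, below its middle; x towards its tip. Not to be disturbed.
Mind the look-alikes: they are no part of the job. There is more than one size of the cap; the job needs the smallest.

How it is judged:
By the outcome, as a careful person would: the job done as asked, in the order asked, and still so for the second after the job is handed in, with the robot touching nothing.
It also fails if it takes over 61 s, if anything falls off the work surface, if the arm or the gripper's body presses on something with over 40 N, if the wrist force passes 120 N, or if a joint passes its speed limit or range.

## Working session

There is one attempt and no reset: what is moved stays moved. The work goes in short steps, Python scripts to look and compute and a tool call to move; the robot and the scene stay as the last step left them, time stands still between calls to the robot, and variables do not carry over. Pictures are saved under pics/ and viewed, about 8 in all and at most 12, crops included, and the job is handed in when it is done.

Besides the shell and the picture viewer there is one more tool, called after ">>>" by a JSON object that holds its "op" and its "data". play_rows: Moves the arm, as the interface text tells. Its arguments: {"type":"object","properties":{"series":{"type":"array","items":{"type":"array","items":{"type":"number"}}}},"required":["series"]}

```bash
mkdir -p pics; cat > h.py <<'E'
import numpy as np, cv2
from scipy.spatial.transform import Rotation as R
from bench import read_state, get_image, job_done
def snap(n,f):
    im=get_image(n); cv2.imwrite(f'pics/{f}.png',im['color'][:,:,::-1])
    np.savez(f'pics/{f}.npz',K=im['intrinsics'],o=im['origin'],q=im['orientation']); return im
def ray(f,uv,z):
    d=np.load(f'pics/{f}.npz'); v=R.from_quat(d['q']).apply(np.linalg.solve(d['K'],[*uv,1])) if d['q'].size==4 else d['q']@np.linalg.solve(d['K'],[*uv,1])
    return d['o']+v*(z-d['o'][2])/v[2]
def proj(f,p):
    d=np.load(f'pics/{f}.npz'); M=R.from_quat(d['q']).as_matrix() if d['q'].size==4 else d['q']
    c=d['K']@(M.T@(np.array(p,float)-d['o'])); return c[:2]/c[2]
E
python3 - <<'E'
from h import *
for n in('top','side'):
    i=snap(n,n+'0'); print(n,i['intrinsics'],i['origin'],i['orientation'])
s=read_state(); print(s)
E
```

```text
top [[433.20409305   0.         272.80082829]
 [  0.         433.20409305 209.31912145]
 [  0.           0.           1.        ]] [ 340.69871485   49.94598052 1399.34363926] [ 0.71037652 -0.70172417  0.04736257 -0.02655536]
side [[417.65206978   0.         280.41380503]
 [  0.         417.65206978 209.86699588]
 [  0.           0.           1.        ]] [ 19.06657236 765.77080585 692.58089313] [-0.24744544  0.85119158 -0.44412215  0.13038084]
{'clock': 0.1, 'joints': array([-8.42398402e-01,  3.85477310e-01,  6.71761572e-03, -4.29764307e-04,
       -1.19400384e+00, -2.58596062e-01]), 'joint_vel': array([ 7.41259499e-04, -5.89812684e-04,  1.76501123e-03,  9.46046771e-05,
       -3.34961827e-04, -2.03176168e-03]), 'joint_efforts': array([-5.57414623e-04, -3.93321562e+01,  1.88929009e+01,  4.19794187e+00,
       -2.57846725e-03, -2.77926162e-06]), 'position': array([ 282.70511687, -556.79937788,  230.31561023]), 'ee_rot': array([ 0.36931751,  0.6029478 , -0.60227699, -0.37056841]), 'contact_force': array([ 1.28951698, -0.50595268, -0.74190147]), 'wrist_torque': array([-0.00137218, -0.01845642, -0.02107034]), 'gripper_width': 85.01346056863743}
```

View pics/top0.png

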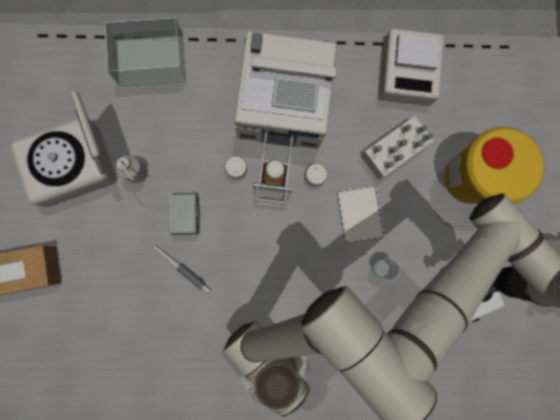

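View pics/side0.png

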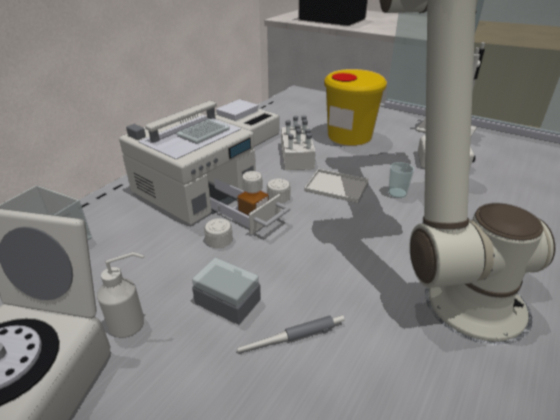

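Top view: candidates for the cap are (236,167) and (316,174), both standing on the bench beside the carrier, and (275,170), on the amber bottle. I choose (275,170) because only it sits on the bottle. The tray is at (360,213) and the tip box at (183,214). Next is one close crop, with position estimates.

```bash
python3 - <<'E'
from h import *
t=cv2.imread('pics/top0.png');s=cv2.imread('pics/side0.png')
a=cv2.resize(t[115:255,215:395],(800,622)[:2] and (720,560),interpolation=cv2.INTER_CUBIC)[:300]
b=cv2.resize(s[155:245,190:375],(720,350),interpolation=cv2.INTER_CUBIC)[:300]
a=cv2.resize(t[120:245,220:390],(408*1,300),interpolation=cv2.INTER_CUBIC)
a=cv2.resize(t[125:215,220:390],(680,360),interpolation=cv2.INTER_CUBIC)
b=cv2.resize(s[165:225,200:370],(680,240),interpolation=cv2.INTER_CUBIC)
cv2.imwrite('pics/c0.png',np.vstack([a,b]))
for n,uv,z in [('cap',(275,170),143),('L',(236,167),36),('R',(316,174),36),('tray1',(339,190),14),('tray2',(374,187),14),('tray3',(381,237),14),('tray4',(347,241),14),('frontL',(236,127),190),('frontR',(326,135),190),('hL',(255,196),50),('hR',(289,199),50),('tip',(183,214),76),('beaker',(381,267),60)]: print(n,ray('top0',uv,z).round(1))
print(proj('side0',ray('top0',(275,170),143)))
E
```

```text
cap [589.4   8.4 143. ]
L [618.2 129.4  36. ]
R [ 599.7 -126.7   36. ]
tray1 [ 552.5 -204.5   14. ]
tray2 [ 564.1 -319.1   14. ]
tray3 [ 401.6 -339.5   14. ]
tray4 [ 387.5 -229.4   14. ]
frontL [703.  122.7 190. ]
frontR [ 684.5 -135.5  190. ]
hL [523.9  67.3  50. ]
hR [516.  -39.7  50. ]
tip [461.7 285.6  76. ]
beaker [ 307.  -325.2   60. ]
[252.3843962  175.73095722]
```

View pics/c0.png

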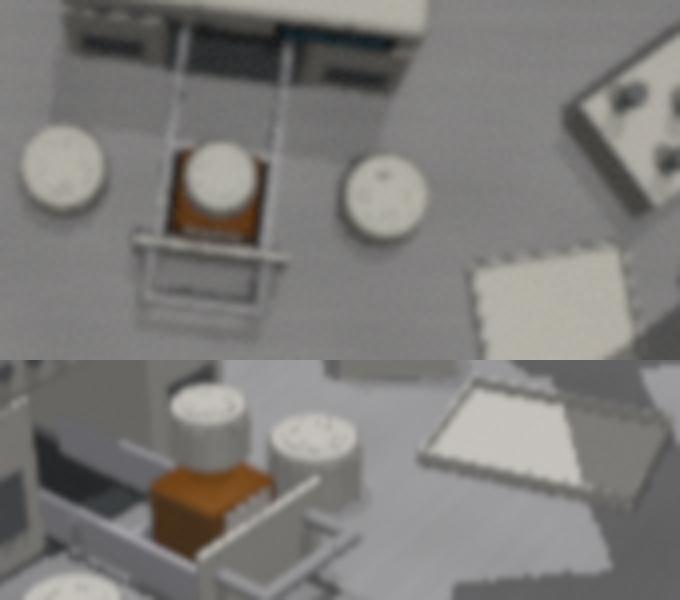

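The crop shows the chosen cap on the amber bottle, centred at crop (220,176), which is top px (275,169). In the side view its top is at crop (209,403), matching the projection. The two bench caps are visibly larger. Next I refine position and yaw, and work out the tool axes.

```bash
cat >> h.py <<'E'
def go(target,yaw):  # needed tool-frame shift (m) and turn about tool for tool down with jaw axis (tool x) at yaw (deg, mod 180)
    s=read_state(); M=R.from_quat(s['ee_rot']).as_matrix(); best=None
    for k in(0,180):
        a=np.radians(yaw+k); x=np.array([np.cos(a),np.sin(a),0]); y=np.array([0,0,-1.]); T=np.c_[x,y,np.cross(x,y)]
        w=R.from_matrix(M.T@T).as_rotvec()
        print('k',k,'turn',w.round(3),'deg',np.degrees(np.linalg.norm(w)).round(1))
    d=np.array(target)-s['position']; print('t',s['clock'],'pos',s['position'].round(1),'jaw yaw',np.degrees(np.arctan2(M[1,0],M[0,0])).round(2),'tilt y',M[:,1].round(4),'shift tool',(M.T@d/1000).round(4),'F',np.array(s['contact_force']).round(1),'w',s['gripper_width'],'j',np.array(s['joints']).round(3))
E
python3 - <<'E'
from h import *
s=read_state(); M=R.from_quat(s['ee_rot']).as_matrix(); print(M.round(3))
w=snap('wrist','w0'); print('cam in tool',M.T@(w['origin']-s['position']))
c=lambda x,y:(220+(x+.5)/4-.5,125+(y+.5)/4-.5)
cap=ray('top0',c(220,175),143); print(cap)
for a,b,z in [((147,295),(262,308),50),((135,238),(288,258),73),((183,30),(165,235),60),((291,50),(268,235),60)]:
    p,q=ray('top0',c(*a),z),ray('top0',c(*b),z); d=q-p; print(p,q,np.hypot(*d[:2]),np.degrees(np.arctan2(d[1],d[0])))
for n,p,z in [('t1',(472,270),14),('t2',(622,245),14)]: print(n,ray('top0',c(*p),z))
for deg in(-4,-5.5,-7):
    u=np.array([np.cos(np.radians(deg)),np.sin(np.radians(deg)),0]);v=np.array([-u[1],u[0],0])
    h=cap*[1,1,0]+[0,0,50]-85*u
    for f in('top0','side0'): print(deg,f,'handle ends',proj(f,h+45*v),proj(f,h-45*v))
# side check of tray
for p in [(339,190),(374,187),(381,237),(347,241)]: print(proj('side0',ray('top0',p,14)))
go([cap[0],cap[1],200],-5)
E
```

```text
[[-0.453 -0.001 -0.892]
 [ 0.892  0.002 -0.453]
 [ 0.002 -1.     0.   ]]
cam in tool [  -0.36908857 -142.04498634   80.6117822 ]
[594.22705623   9.54026006 143.        ]
[516.43791488  62.86430405  50.        ] [507.46284622 -27.5419392   50.        ] 90.85065039539512 -95.66945504278034
[557.75834564  72.57094014  73.        ] [543.93294602 -46.08854818  73.        ] 119.46219420378995 -96.6457513739113
[727.08908548  37.37910672  60.        ] [562.62385289  49.39991171  60.        ] 164.90394927113434 175.81967059928706
[712.50695517 -48.38728496  60.        ] [563.88666458 -31.2281422   60.        ] 149.60757652728873 173.4140044338459
t1 [ 545.41772333 -199.94119841   14.        ]
t2 [ 567.83194572 -322.84095708   14.        ]
-4 top0 handle ends [257.15569679 199.60838801] [285.71939609 202.00248886]
-4 side0 handle ends [266.38023714 223.80469732] [286.85233709 207.78637136]
-5.5 top0 handle ends [256.48586958 199.16913827] [284.98101206 202.30477047]
-5.5 side0 handle ends [265.47908621 224.05326201] [286.71302273 208.30753288]
-7 top0 handle ends [255.8279523  198.71271112] [284.23461103 202.58775006]
-7 side0 handle ends [264.56670863 224.28817855] [286.54913134 208.8281867 ]
[303.8409008  185.74719521]
[318.08759948 169.37580497]
[366.51967332 180.17152149]
[356.32060342 197.59295387]
k 0 turn [-2.000e-03  2.128e+00  1.000e-03] deg 121.9
k 180 turn [ 1.000e-03 -1.014e+00  2.000e-03] deg 58.1
t 0.15 pos [ 282.8 -556.9  230.5] jaw yaw 116.91 tilt y [-9.0e-04  1.4e-03 -1.0e+00] shift tool [ 0.3641  0.031  -0.5341] F [-0.7 -0.   1.2] w 85.5668890945033 j [-0.842  0.385  0.007 -0.    -1.194 -0.259]
```

```bash
cat >> h.py <<'E'
def plan(target,yaw,n,claw):
    s=read_state(); M=R.from_quat(s['ee_rot']).as_matrix(); y0=np.degrees(np.arctan2(M[1,0],M[0,0])); p=np.array(s['position'])
    dt=(yaw-y0+90)%180-90 if abs(yaw-y0)>90 else yaw-y0
    # first row also removes tilt
    rows=[];d=(np.array(target)-p)/n/1000; C=M
    for i in range(n):
        a=np.radians(y0+dt*(i+1)/n); x=np.array([np.cos(a),np.sin(a),0]); T=np.c_[x,[0,0,-1.],np.cross(x,[0,0,-1.])]
        rows.append([*(C.T@d).round(4).tolist(),*R.from_matrix(C.T@T).as_rotvec().round(3).tolist(),claw]); C=T
    print(rows)
E
python3 - <<'E'
from h import *
plan([594,9.5,228],60,18,0.085)
E
```

```text
[[0.0202, 0.0002, -0.0297, -0.0, 0.055, 0.002, 0.085], [0.0218, 0.0001, -0.0285, 0.0, 0.055, 0.0, 0.085], [0.0234, 0.0001, -0.0273, 0.0, 0.055, 0.0, 0.085], [0.0248, 0.0001, -0.0259, 0.0, 0.055, 0.0, 0.085], [0.0262, 0.0001, -0.0245, 0.0, 0.055, 0.0, 0.085], [0.0275, 0.0001, -0.023, 0.0, 0.055, 0.0, 0.085], [0.0288, 0.0001, -0.0215, 0.0, 0.055, 0.0, 0.085], [0.0299, 0.0001, -0.0199, 0.0, 0.055, 0.0, 0.085], [0.031, 0.0001, -0.0182, 0.0, 0.055, 0.0, 0.085], [0.0319, 0.0001, -0.0164, 0.0, 0.055, 0.0, 0.085], [0.0328, 0.0001, -0.0147, 0.0, 0.055, 0.0, 0.085], [0.0335, 0.0001, -0.0128, 0.0, 0.055, 0.0, 0.085], [0.0342, 0.0001, -0.011, 0.0, 0.055, 0.0, 0.085], [0.0347, 0.0001, -0.009, 0.0, 0.055, 0.0, 0.085], [0.0352, 0.0001, -0.0071, 0.0, 0.055, 0.0, 0.085], [0.0355, 0.0001, -0.0052, 0.0, 0.055, 0.0, 0.085], [0.0358, 0.0001, -0.0032, 0.0, 0.055, 0.0, 0.085], [0.0359, 0.0001, -0.0012, 0.0, 0.055, 0.0, 0.085]]
```

>>> {"op": "play_rows", "data": {"series": [[0.02,0,-0.03,0,0.055,0,0.085],[0.022,0,-0.0285,0,0.055,0,0.085],[0.0235,0,-0.0275,0,0.055,0,0.085],[0.025,0,-0.026,0,0.055,0,0.085],[0.026,0,-0.0245,0,0.055,0,0.085],[0.0275,0,-0.023,0,0.055,0,0.085],[0.029,0,-0.0215,0,0.055,0,0.085],[0.03,0,-0.02,0,0.055,0,0.085],[0.031,0,-0.018,0,0.055,0,0.085],[0.032,0,-0.0165,0,0.055,0,0.085]]}}

```text
clock: 1.15
position: [462.2, -234.3, 226.6]
ee_rot: [-0.524, -0.471, 0.471, 0.53]
contact_force: [0.3, -0.6, -0.1]
gripper_width: 85.1
```

```bash
python3 - <<'E'
from h import *
go([594,9.5,228],60)
plan([594,9.5,200],60,10,0.085)
E
```

```text
k 0 turn [-0.008  0.411  0.004] deg 23.6
k 180 turn [ 0.005 -2.73   0.011] deg 156.4
t 1.15 pos [ 462.2 -234.3  226.6] jaw yaw 83.56 tilt y [-0.0062  0.0059 -1.    ] shift tool [ 0.2571 -0.0008 -0.1036] F [ 0.3 -0.6 -0.1] w 85.12072097061966 j [-0.159  0.211 -0.251 -0.005 -1.116 -1.522]
[[0.0257, 0.0027, -0.0104, -0.007, 0.041, 0.005, 0.085], [0.0261, 0.0027, -0.0093, 0.0, 0.041, 0.0, 0.085], [0.0265, 0.0027, -0.0082, 0.0, 0.041, 0.0, 0.085], [0.0268, 0.0027, -0.0071, 0.0, 0.041, 0.0, 0.085], [0.0271, 0.0027, -0.006, 0.0, 0.041, 0.0, 0.085], [0.0273, 0.0027, -0.0049, 0.0, 0.041, 0.0, 0.085], [0.0275, 0.0027, -0.0038, 0.0, 0.041, 0.0, 0.085], [0.0276, 0.0027, -0.0026, 0.0, 0.041, 0.0, 0.085], [0.0277, 0.0027, -0.0015, 0.0, 0.041, 0.0, 0.085], [0.0277, 0.0027, -0.0004, 0.0, 0.041, 0.0, 0.085]]
```

>>> {"op": "play_rows", "data": {"series": [[0.0257,0.0027,-0.0104,-0.007,0.041,0.005,0.085],[0.026,0.0027,-0.0093,0,0.041,0,0.085],[0.0265,0.0027,-0.0082,0,0.041,0,0.085],[0.027,0.0027,-0.007,0,0.041,0,0.085],[0.027,0.0027,-0.006,0,0.041,0,0.085],[0.027,0.0027,-0.005,0,0.041,0,0.085],[0.0275,0.0027,-0.004,0,0.041,0,0.085],[0.0275,0.0027,-0.0025,0,0.041,0,0.085],[0.0277,0.0027,-0.0015,0,0.041,0,0.085],[0.0277,0.0027,0,0,0.041,0,0.085]]}}

```text
clock: 2.15
position: [598.2, 21.3, 196.7]
ee_rot: [-0.614, -0.348, 0.35, 0.616]
contact_force: [-0.4, 0.1, -0.4]
gripper_width: 85.2
```

```bash
python3 - <<'E'
from h import *
w=snap('wrist','w1'); print(w['origin'],w['intrinsics'][0])
go([594,9.5,113],60)
print(proj('w1',[594,9.5,143]))
E
```

```text
[529.59559652  61.98178721 338.98101974] [368.00990618   0.         277.01390058]
k 0 turn [-0.003 -0.012 -0.001] deg 0.7
k 180 turn [ 1.000e-03  3.129e+00 -4.000e-03] deg 179.3
t 2.2 pos [600.1  24.3 195.8] jaw yaw 59.29 tilt y [-2.5e-03  8.0e-04 -1.0e+00] shift tool [-0.0158  0.0828 -0.0025] F [3.  0.4 0.2] w 85.16225865757605 j [ 3.090e-01  3.710e-01 -1.050e-01 -2.000e-03 -1.097e+00 -2.415e+00]
[256.63907196 245.72169473]
```

View pics/w1.png

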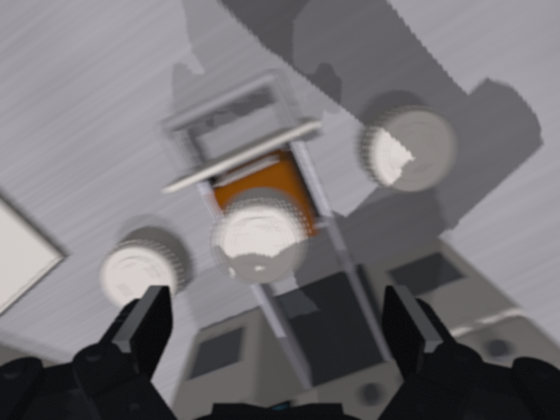

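The wrist view confirms the arm is over the carrier. The cap on the amber bottle is at about (259,240), against a prediction of (257,246), and the bigger caps are at (140,272) and (412,150). I'll centre, settle and measure again.

>>> {"op": "play_rows", "data": {"series": [[-0.0158,0.005,-0.0025,-0.003,-0.012,0,0.085],[0,0,0,0,0,0,0.085],[0,0,0,0,0,0,0.085]]}}

```text
clock: 2.5
position: [593.5, 9.9, 188.9]
ee_rot: [-0.612, -0.353, 0.355, 0.612]
contact_force: [-0.6, 0.1, 1.2]
gripper_width: 84.8
```

```bash
python3 - <<'E'
from h import *
w=snap('wrist','w2')
go([594,9.5,113],60)
print(proj('w2',[594,9.5,143]), read_state()['position'])
im=cv2.imread('pics/w2.png').copy()
for x,y,z,c in [(594,9.5,143,(0,0,255)),(594,9.5,143,(0,255,0))][:1]:
    th=np.linspace(0,2*np.pi,40); pts=np.array([proj('w2',[x+27*np.cos(t),y+27*np.sin(t),z]) for t in th]).astype(np.int32)
    cv2.polylines(im,[pts],True,c,1)
cv2.imwrite('pics/w2c.png',cv2.resize(im[140:340,130:400],(810//1-20,585),interpolation=cv2.INTER_CUBIC))
E
```

```text
k 0 turn [-0.002  0.002 -0.003] deg 0.2
k 180 turn [-0.004 -3.139  0.004] deg 179.9
t 2.55 pos [593.3   9.9 188.8] jaw yaw 60.12 tilt y [-0.0033 -0.0012 -1.    ] shift tool [ 0.0003  0.0758 -0.001 ] F [-0.9  0.2 -0.4] w 85.13190998277202 j [ 0.289  0.366 -0.133  0.    -1.076 -2.382]
[277.6839599  248.09787108] [593.27779232   9.8537052  188.79269783]
```

View pics/w2c.png

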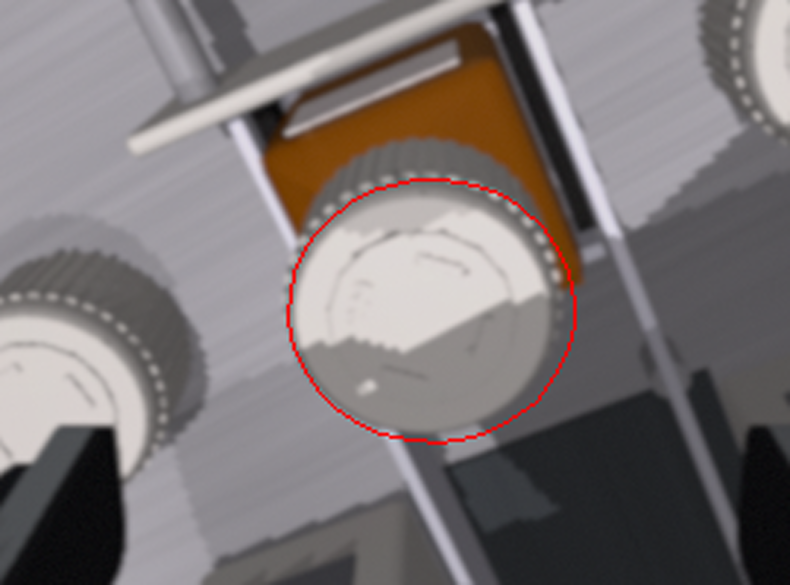

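The cap is about 1 mm to tool −x of the prediction. I descend to TCP z≈108 and grip.

>>> {"op": "play_rows", "data": {"series": [[-0.0008,0.02,-0.001,-0.002,0,-0.003,0.085],[0,0.02,0,0,0,0,0.085],[0,0.02,0,0,0,0,0.085],[0,0.015,0,0,0,0,0.085],[0,0.003,0,0,0,0,0.085],[0,0,0,0,0,0,0.085]]}}

```text
clock: 3.15
position: [594.7, 5.6, 112.0]
ee_rot: [0.613, 0.355, -0.351, -0.612]
contact_force: [-0.2, 0.4, 0.1]
gripper_width: 85.0
```

```bash
python3 -c "
from h import *
go([593,9,108],60)"
```

```text
k 0 turn [ 0.005 -0.002  0.005] deg 0.4
k 180 turn [-0.007  3.139  0.008] deg 179.9
t 3.15 pos [594.7   5.6 112. ] jaw yaw 59.86 tilt y [ 0.0066  0.0016 -1.    ] shift tool [0.0021 0.004  0.0032] F [-0.2  0.4  0.1] w 84.95008827316116 j [ 0.282  0.44  -0.231  0.    -0.893 -2.379]
```

>>> {"op": "play_rows", "data": {"series": [[0.002,0.003,0.003,0.005,0,0.005,0.085],[0,0,0,0,0,0,0.085],[0,0,0,0,0,0,0.085]]}}

```text
clock: 3.45
position: [594.3, 9.0, 111.2]
ee_rot: [0.613, 0.354, -0.352, -0.612]
contact_force: [-0.8, 1.2, -0.1]
gripper_width: 85.1
```

```bash
python3 -c "
from h import *
go([593,9,108],60)"
```

```text
k 0 turn [ 0.003 -0.003  0.002] deg 0.2
k 180 turn [-3.000e-03  3.139e+00  4.000e-03] deg 179.8
t 3.45 pos [594.3   9.  111.2] jaw yaw 59.84 tilt y [ 3.4e-03  3.0e-04 -1.0e+00] shift tool [-0.0006  0.0032  0.0011] F [-0.8  1.2 -0.1] w 85.1166212834586 j [ 2.880e-01  4.410e-01 -2.310e-01  1.000e-03 -8.960e-01 -2.385e+00]
```

>>> {"op": "play_rows", "data": {"series": [[-0.0006,0.0035,0.001,0.003,0,0.002,0.085],[0,0,0,0,0,0,0.055],[0,0,0,0,0,0,0.045],[0,0,0,0,0,0,0.045],[0,0,0,0,0,0,0.045],[0,0,0,0,0,0,0.045],[0,0,0,0,0,0,0.045],[0,0,0,0,0,0,0.045]]}}

```text
clock: 4.25
position: [593.6, 8.9, 109.3]
ee_rot: [0.613, 0.353, -0.352, -0.612]
contact_force: [-0.7, -0.1, -0.0]
gripper_width: 52.0
```

```bash
python3 -c "
from h import *
go([593,9,108],60)"
```

```text
k 0 turn [ 0.001 -0.002  0.001] deg 0.2
k 180 turn [-1.000e-03  3.139e+00  2.000e-03] deg 179.9
t 4.25 pos [593.6   8.9 109.3] jaw yaw 59.88 tilt y [ 0.0016  0.     -1.    ] shift tool [-0.0002  0.0013  0.0006] F [-0.7 -0.1 -0. ] w 51.98150514972634 j [ 2.880e-01  4.430e-01 -2.330e-01  1.000e-03 -8.930e-01 -2.385e+00]
```

Gripped at 52 mm. Now I press down.

>>> {"op": "play_rows", "data": {"series": [[0,0.002,0,0,0,0,0.03],[0,0.002,0,0,0,0,0.03],[0,0.002,0,0,0,0,0.03]]}}

```text
clock: 4.55
position: [595.1, 8.7, 107.6]
ee_rot: [0.614, 0.355, -0.352, -0.611]
contact_force: [-2.2, -1.3, 10.1]
gripper_width: 52.2
```

```bash
python3 -c "
from h import *
go([593,9,104],60)"
```

```text
k 0 turn [0.006 0.    0.002] deg 0.3
k 180 turn [ 3.000e-03 -3.141e+00 -9.000e-03] deg 180.0
t 4.55 pos [595.1   8.7 107.6] jaw yaw 60.01 tilt y [ 0.0059 -0.0013 -1.    ] shift tool [-0.0008  0.0036  0.002 ] F [-2.2 -1.3 10.1] w 52.2355461651266 j [ 0.288  0.446 -0.235  0.004 -0.885 -2.385]
```

>>> {"op": "play_rows", "data": {"series": [[-0.0008,0.004,0.002,0.006,0,0.002,0.03],[0,0.004,0,0,0,0,0.03]]}}

```text
clock: 4.75
position: [596.4, 8.6, 104.7]
ee_rot: [0.614, 0.357, -0.352, -0.61]
contact_force: [-2.8, -0.9, 10.9]
gripper_width: 51.9
```

```bash
python3 -c "
from h import *
go([593.5,9,104],60)"
```

```text
k 0 turn [0.008 0.003 0.003] deg 0.5
k 180 turn [ 0.005 -3.139 -0.013] deg 179.8
t 4.75 pos [596.4   8.6 104.7] jaw yaw 60.16 tilt y [ 0.0087 -0.0011 -1.    ] shift tool [-0.0011  0.0007  0.0027] F [-2.8 -0.9 10.9] w 51.8814354036413 j [ 0.287  0.45  -0.238  0.005 -0.876 -2.382]
```

>>> {"op": "play_rows", "data": {"series": [[-0.001,0.0035,0.0027,0.008,0,0.003,0.03],[-0.0005,0.003,0.001,0.003,0,0.001,0.03]]}}

```text
clock: 4.95
position: [597.1, 8.5, 104.2]
ee_rot: [0.613, 0.358, -0.353, -0.61]
contact_force: [-2.3, -0.0, 11.3]
gripper_width: 52.0
```

```bash
python3 -c "
from h import *
go([593.5,9,104],60)"
```

```text
k 0 turn [0.008 0.006 0.004] deg 0.6
k 180 turn [ 0.006 -3.136 -0.012] deg 179.7
t 4.95 pos [597.1   8.5 104.2] jaw yaw 60.34 tilt y [ 8.9e-03 -4.0e-04 -1.0e+00] shift tool [-0.0014  0.0002  0.0034] F [-2.3 -0.  11.3] w 51.98924115487486 j [ 0.287  0.451 -0.236  0.004 -0.875 -2.378]
```

>>> {"op": "play_rows", "data": {"series": [[-0.0008,0.003,0.0013,0.004,-0.08,0.002,0.03],[-0.0006,0.003,0.0013,0.004,-0.1,0.002,0.03],[-0.0005,0.003,0.0014,0.004,-0.1,0.001,0.03],[-0.0004,0.003,0.0014,0.004,-0.1,0.001,0.03]]}}

```text
clock: 5.35
position: [598.1, 8.3, 103.6]
ee_rot: [0.532, 0.472, -0.467, -0.526]
contact_force: [-2.3, -0.4, 11.0]
gripper_width: 52.1
```

```bash
python3 -c "
from h import *
go([593.5,9,104],120);print(read_state()['wrist_torque'])"
```

```text
k 0 turn [ 0.01  -0.643 -0.004] deg 36.8
k 180 turn [0.005 2.499 0.013] deg 143.2
t 5.35 pos [598.1   8.3 103.6] jaw yaw 83.17 tilt y [ 0.0105 -0.0016 -0.9999] shift tool [ 0.0001 -0.0004  0.0047] F [-2.3 -0.4 11. ] w 52.11529521651979 j [ 0.287  0.452 -0.236  0.006 -0.873 -1.98 ]
[-9.34431144e-02  7.09219003e-01  1.53907032e-04]
```

>>> {"op": "play_rows", "data": {"series": [[-0.0002,0.0035,0.003,0.006,-0.1,0,0.03],[0,0.0035,0.003,0.006,-0.1,0,0.03],[0.0003,0.0035,0.003,0.006,-0.1,0,0.03],[0.0006,0.0035,0.003,0.006,-0.1,-0.001,0.03],[0.0009,0.0035,0.003,0.006,-0.1,-0.001,0.03]]}}

```text
clock: 5.85
position: [597.4, 8.5, 103.2]
ee_rot: [0.394, 0.593, -0.589, -0.382]
contact_force: [-0.2, -1.2, 11.7]
gripper_width: 51.7
```

```bash
python3 -c "
from h import *
go([594.5,9,104],120);print(read_state()['wrist_torque'])"
```

```text
k 0 turn [ 0.014 -0.114 -0.012] deg 6.6
k 180 turn [0.018 3.028 0.021] deg 173.5
t 5.85 pos [597.4   8.5 103.2] jaw yaw 113.47 tilt y [ 0.0176 -0.0045 -0.9998] shift tool [ 0.0016 -0.0008  0.0025] F [-0.2 -1.2 11.7] w 51.71790278828076 j [ 0.29   0.449 -0.246  0.012 -0.86  -1.459]
[-0.39290646  0.22476384 -0.01483281]
```

>>> {"op": "play_rows", "data": {"series": [[0,0.003,0.001,0.008,-0.09,-0.006,0.03],[0,0.002,0.001,0.006,0,-0.005,0.03],[0,-0.001,0,0.003,0,0,0.03]]}}

```text
clock: 6.15
position: [600.2, 8.0, 107.4]
ee_rot: [0.362, 0.611, -0.609, -0.355]
contact_force: [-2.3, -1.7, 7.1]
gripper_width: 52.4
```

```bash
python3 -c "
from h import *
go([594.5,9,104],120);print(read_state()['wrist_torque'])"
```

```text
k 0 turn [ 0.008 -0.015 -0.007] deg 1.0
k 180 turn [0.011 3.127 0.012] deg 179.1
t 6.15 pos [600.2   8.  107.4] jaw yaw 119.14 tilt y [ 0.0103 -0.0023 -0.9999] shift tool [0.0037 0.0033 0.0046] F [-2.3 -1.7  7.1] w 52.37239989920912 j [ 0.285  0.451 -0.227  0.007 -0.883 -1.352]
[-0.32061517  0.77018545  0.04071351]
```

>>> {"op": "play_rows", "data": {"series": [[0.001,-0.004,0.002,0.004,0,-0.003,0.03],[0,-0.004,0,0,0,0,0.03],[0,-0.005,0,0,0,0,0.03]]}}

```text
clock: 6.45
position: [599.2, 8.2, 121.9]
ee_rot: [0.361, 0.611, -0.608, -0.355]
contact_force: [-0.1, -0.9, -1.0]
gripper_width: 52.2
```

```bash
python3 -c "
from h import *
go([594.5,9,180],120);print(read_state()['wrist_torque'])"
```

```text
k 0 turn [ 0.007 -0.015 -0.005] deg 1.0
k 180 turn [0.008 3.127 0.011] deg 179.2
t 6.45 pos [599.2   8.2 121.9] jaw yaw 119.15 tilt y [ 8.9e-03 -9.0e-04 -1.0e+00] shift tool [ 0.0027 -0.0581  0.0032] F [-0.1 -0.9 -1. ] w 52.2169395554957 j [ 0.285  0.434 -0.212  0.004 -0.916 -1.35 ]
[-0.20990607 -0.04826212  0.03636277]
```

The cap is off: it rose 14 mm and the force is about −1 N (its weight). I lift clear and look.

>>> {"op": "play_rows", "data": {"series": [[0,-0.015,0,0.007,0,-0.005,0.03],[0,-0.02,0,0,0,0,0.03],[0,-0.02,0,0,0,0,0.03],[0,-0.015,0,0,0,0,0.03],[0,0,0,0,0,0,0.03]]}}

```text
clock: 6.95
position: [597.0, 8.2, 191.2]
ee_rot: [-0.356, -0.608, 0.611, 0.361]
contact_force: [1.0, 0.3, -0.3]
gripper_width: 51.9
```

```bash
python3 - <<'E'
from h import *
snap('wrist','w3');snap('side','s3')
w=cv2.resize(cv2.imread('pics/w3.png'),(400,300)); s=cv2.resize(cv2.imread('pics/s3.png')[90:270,160:400],(400,300))
cv2.imwrite('pics/c3.png',np.hstack([w,s]))
t=lambda *a:ray('top0',a,14)
q=np.array([t(338,190),t(374,187),t(381,237),t(347,241)]); print('tray',q.mean(0),[np.hypot(*(q[i]-q[i-1])[:2]) for i in range(4)])
go([475,-270,150],120)
E
```

```text
tray [ 476.39730307 -272.30639236   14.        ] [np.float64(167.30169828972507), np.float64(118.47235441276561), np.float64(163.72514042081912), np.float64(111.069319935308)]
k 0 turn [-0.011 -0.016  0.005] deg 1.2
k 180 turn [-0.008  3.125 -0.017] deg 179.1
t 7.05 pos [595.6   8.1 188.8] jaw yaw 119.06 tilt y [-1.190e-02 -5.000e-04 -9.999e-01] shift tool [-0.1847  0.0403  0.2401] F [-1.1 -0.4 -1.6] w 51.91212644765799 j [ 0.284  0.374 -0.119 -0.003 -1.089 -1.346]
```

View pics/c3.png

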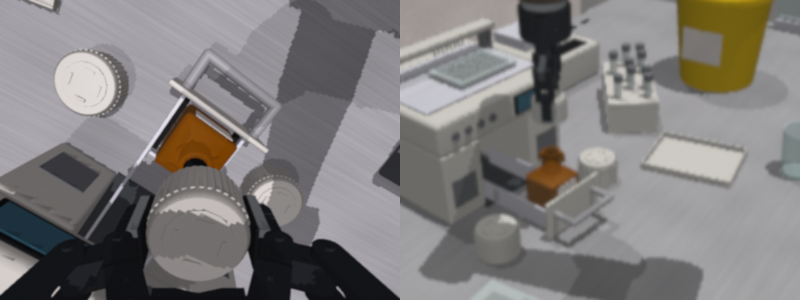

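Wrist view: the cap is held between the pads. Side view: the bottle neck is bare and nothing else has moved. The tray centre is about (476,−272), and its corners agree with the side view. Moving there with a turn so the jaws lie along the tray's long side.

```bash
python3 - <<'E'
from h import *
plan([476,-272,150],178,10,0.03)
E
```

```text
[[-0.0187, 0.004, 0.024, -0.01, -0.103, 0.006, 0.03], [-0.0161, 0.0039, 0.0258, 0.0, -0.103, 0.0, 0.03], [-0.0134, 0.0039, 0.0274, 0.0, -0.103, 0.0, 0.03], [-0.0105, 0.0039, 0.0286, 0.0, -0.103, 0.0, 0.03], [-0.0075, 0.0039, 0.0295, 0.0, -0.103, 0.0, 0.03], [-0.0044, 0.0039, 0.0301, 0.0, -0.103, 0.0, 0.03], [-0.0013, 0.0039, 0.0304, 0.0, -0.103, 0.0, 0.03], [0.0018, 0.0039, 0.0304, 0.0, -0.103, 0.0, 0.03], [0.0049, 0.0039, 0.0301, 0.0, -0.103, 0.0, 0.03], [0.008, 0.0039, 0.0294, 0.0, -0.103, 0.0, 0.03]]
```

>>> {"op": "play_rows", "data": {"series": [[-0.0187,0.003,0.024,-0.01,-0.103,0.006,0.03],[-0.016,0.003,0.026,0,-0.103,0,0.03],[-0.0135,0.003,0.0275,0,-0.103,0,0.03],[-0.0105,0.003,0.0285,0,-0.103,0,0.03],[-0.0075,0.003,0.0295,0,-0.103,0,0.03],[-0.0045,0.003,0.03,0,-0.103,0,0.03],[-0.0015,0.003,0.0305,0,-0.103,0,0.03],[0.002,0.003,0.0305,0,-0.103,0,0.03],[0.005,0.003,0.03,0,-0.103,0,0.03],[0.008,0.003,0.025,0,-0.1,0,0.03]]}}

```text
clock: 8.05
position: [470.0, -275.1, 142.8]
ee_rot: [-0.013, 0.709, -0.705, -0.006]
contact_force: [0.0, -0.1, -0.2]
gripper_width: 52.1
```

```bash
python3 - <<'E'
from h import *
go([476,-272,110],180)
E
```

```text
k 0 turn [0.005 0.01  0.026] deg 1.7
k 180 turn [ 0.041 -3.131 -0.007] deg 179.4
t 8.05 pos [ 470.  -275.1  142.8] jaw yaw -179.4 tilt y [-0.0264  0.0045 -0.9996] shift tool [-0.0069  0.0326 -0.0029] F [ 0.  -0.1 -0.2] w 52.05634246923903 j [-0.231  0.344 -0.298  0.002 -0.956  0.24 ]
```

>>> {"op": "play_rows", "data": {"series": [[-0.004,0.01,-0.001,0.005,0.008,0.02,0.03],[0,0.01,0,0,0,0,0.03],[0,0.01,0,0,0,0,0.03],[0,0,0,0,0,0,0.03],[0,0,0,0,0,0,0.03]]}}

```text
clock: 8.55
position: [468.6, -275.2, 105.3]
ee_rot: [-0.006, 0.708, -0.706, -0.007]
contact_force: [0.1, 0.3, -0.4]
gripper_width: 51.8
```

```bash
python3 - <<'E'
from h import *
go([476,-272,20],180)
snap('wrist','w4')
im=cv2.imread('pics/w4.png')
a=np.radians(8);u=np.array([np.cos(a),np.sin(a),0]);v=np.array([-u[1],u[0],0])
pts=np.array([proj('w4',np.array([476,-272,14])+85*i*u+65*j*v) for i,j in((1,1),(1,-1),(-1,-1),(-1,1))]).astype(np.int32)
cv2.polylines(im,[pts],True,(0,0,255),1)
snap('side','s4'); s=cv2.imread('pics/s4.png')
s=cv2.resize(s[110:260,280:480],(400,300)); cv2.imwrite('pics/c4.png',np.hstack([cv2.resize(im,(400,300)),s]))
E
```

```text
k 0 turn [ 0.003 -0.001  0.018] deg 1.0
k 180 turn [-0.028  3.141  0.005] deg 179.9
t 8.55 pos [ 468.6 -275.2  105.3] jaw yaw 179.95 tilt y [-0.0178  0.0033 -0.9998] shift tool [-0.0089  0.0851 -0.0029] F [ 0.1  0.3 -0.4] w 51.804094181957794 j [-0.232  0.382 -0.35   0.001 -0.857  0.23 ]
```

View pics/c4.png

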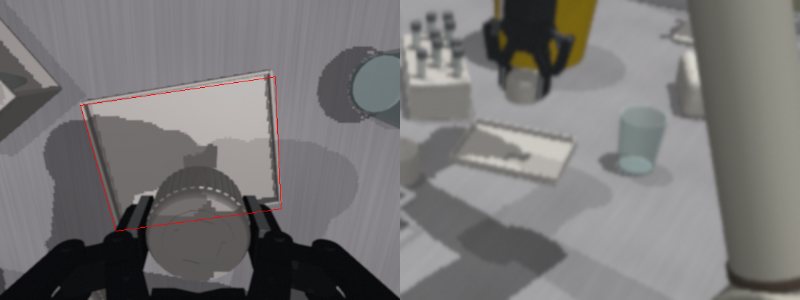

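The tray overlay matches to within about 4 mm, and the cap is over it. Descending and straightening the tilt.

>>> {"op": "play_rows", "data": {"series": [[-0.003,0.012,-0.001,0.003,0,0.018,0.03],[-0.003,0.012,-0.001,0,0,0.008,0.03],[-0.002,0.012,-0.001,0,0,0.004,0.03],[0,0.012,0,0,0,0.004,0.03],[0,0.012,0,0,0,0.002,0.03],[0,0.006,0,0,0,0,0.03],[0,0,0,0,0,0,0.03],[0,0,0,0,0,0,0.03]]}}

```text
clock: 9.45
position: [483.9, -271.4, 43.1]
ee_rot: [-0.01, -0.706, 0.708, -0.013]
contact_force: [0.4, 0.1, -0.6]
gripper_width: 52.0
```

```bash
python3 - <<'E'
from h import *
go([476,-272,5],180)
E
```

```text
k 0 turn [-0.004  0.005 -0.033] deg 1.9
k 180 turn [-0.051 -3.136  0.006] deg 179.7
t 9.45 pos [ 483.9 -271.4   43.1] jaw yaw -179.72 tilt y [ 0.0326 -0.0039 -0.9995] shift tool [0.0091 0.0378 0.0004] F [ 0.4  0.1 -0.6] w 52.04077496051542 j [-0.221  0.464 -0.413 -0.005 -0.661  0.23 ]
```

>>> {"op": "play_rows", "data": {"series": [[0.003,0.008,0,-0.004,0,-0.025,0.03],[0,0.008,0,0,0,0,0.03],[0,0.006,0,0,0,0,0.03],[0,0,0,0,0,0,0.03],[0,0,0,0,0,0,0.03]]}}

```text
clock: 9.95
position: [482.2, -271.8, 20.4]
ee_rot: [-0.001, -0.707, 0.707, -0.005]
contact_force: [-1.0, -0.6, -0.6]
gripper_width: 52.2
```

```bash
python3 - <<'E'
from h import *
go([478,-272,5],180)
E
```

```text
k 0 turn [-0.001  0.005 -0.008] deg 0.5
k 180 turn [-1.200e-02 -3.136e+00  1.000e-03] deg 179.7
t 9.95 pos [ 482.2 -271.8   20.4] jaw yaw -179.7 tilt y [ 7.9e-03 -5.0e-04 -1.0e+00] shift tool [0.0043 0.0154 0.0002] F [-1.  -0.6 -0.6] w 52.21485313407523 j [-0.221  0.506 -0.418 -0.002 -0.639  0.228]
```

>>> {"op": "play_rows", "data": {"series": [[0,0.004,0,-0.001,0,-0.006,0.03],[0,0.004,0,0,0,0,0.03],[0,0.003,0,0,0,0,0.03],[0,0,0,0,0,0,0.03]]}}

```text
clock: 10.35
position: [482.4, -271.9, 8.8]
ee_rot: [-0.001, 0.707, -0.707, 0.003]
contact_force: [0.7, -0.1, -0.8]
gripper_width: 52.3
```

```bash
python3 - <<'E'
from h import *
go([478,-272,5],180)
E
```

```text
k 0 turn [ 0.     0.005 -0.002] deg 0.3
k 180 turn [-3.000e-03 -3.136e+00 -1.000e-03] deg 179.7
t 10.35 pos [ 482.4 -271.9    8.8] jaw yaw -179.71 tilt y [ 2.e-03  3.e-04 -1.e+00] shift tool [0.0044 0.0038 0.0001] F [ 0.7 -0.1 -0.8] w 52.31611273240922 j [-0.221  0.526 -0.421 -0.001 -0.621  0.227]
```

>>> {"op": "play_rows", "data": {"series": [[0,0.002,0,0,0,-0.001,0.03],[0,0.002,0,0,0,0,0.03],[0,0.001,0,0,0,0,0.03]]}}

```text
clock: 10.65
position: [482.6, -271.9, 5.4]
ee_rot: [0.002, -0.707, 0.707, -0.003]
contact_force: [-3.3, 2.5, 10.5]
gripper_width: 51.9
```

```bash
python3 - <<'E'
from h import *
go([478,-272,4],180)
E
```

```text
k 0 turn [-0.     0.006 -0.001] deg 0.4
k 180 turn [-1.000e-03 -3.135e+00  0.000e+00] deg 179.6
t 10.65 pos [ 482.6 -271.9    5.4] jaw yaw -179.64 tilt y [ 9.e-04 -2.e-04 -1.e+00] shift tool [0.0046 0.0014 0.    ] F [-3.3  2.5 10.5] w 51.947610385805945 j [-0.221  0.532 -0.423  0.    -0.615  0.227]
```

The cap is on the tray floor (10 N at z 5.4). I open gently and rise.

>>> {"op": "play_rows", "data": {"series": [[0,-0.0005,0,0,0,0,0.03],[0,0,0,0,0,0,0.06],[0,0,0,0,0,0,0.075],[0,0,0,0,0,0,0.075],[0,0,0,0,0,0,0.075],[0,-0.01,0,0,0,0,0.075],[0,-0.02,0,0,0,0,0.075],[0,-0.03,0,0,0,0,0.075],[0,-0.03,0,0,0,0,0.075],[0,-0.03,0,0,0,0,0.075]]}}

```text
clock: 11.65
position: [479.8, -271.3, 127.7]
ee_rot: [-0.005, 0.708, -0.706, -0.001]
contact_force: [-0.4, -0.1, -0.6]
gripper_width: 75.0
```

```bash
python3 - <<'E'
from h import *
print(read_state()['position'])
snap('wrist','w5'); snap('side','s5'); s=cv2.imread('pics/s5.png')
s=cv2.resize(s[140:290,240:440],(400,300)); cv2.imwrite('pics/c5.png',np.hstack([cv2.resize(cv2.imread('pics/w5.png'),(400,300)),s]))
u=np.array([np.cos(np.radians(-5.5)),np.sin(np.radians(-5.5)),0]); cap=np.array([594,9.5,0])
h=cap-85*u; print('handle',h,'start',h-40*u,'end tcp',h+144*u)
go([*(h-50*u)[:2],150],84.5+90)
E
```

```text
[ 479.83920473 -271.32536295  127.6711956 ]
handle [509.39132314  17.64688896   0.        ] start [469.5754752   21.48071907   0.        ] end tcp [652.7283757   3.8451006   0.       ]
k 0 turn [-0.002  0.103 -0.002] deg 5.9
k 180 turn [-3.000e-03 -3.039e+00  2.000e-03] deg 174.1
t 11.75 pos [ 483.2 -272.5  131.6] jaw yaw -179.6 tilt y [ 0.0018 -0.0016 -1.    ] shift tool [ 0.0215 -0.0189 -0.295 ] F [-0.  -0.3  0.5] w 75.3490020703336 j [-0.221  0.359 -0.306  0.001 -0.903  0.227]
```

View pics/c5.png

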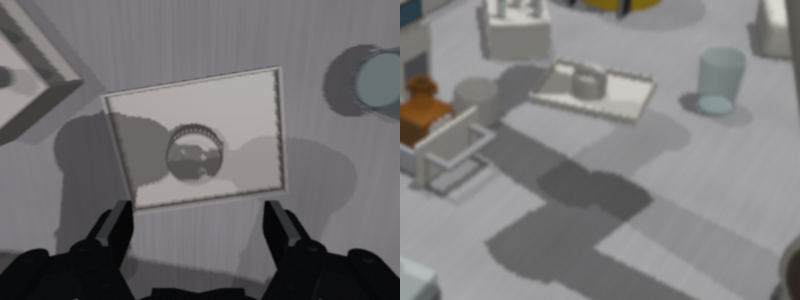

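The cap stands upright in the tray, at wrist px (195,152) and side crop (588,82), and the beaker and rack are where they were. Next is the handle: turn the jaws square to the slide, shut them, and go behind the bar.

```bash
python3 - <<'E'
from h import *
plan([455,22.9,140],84.5,20,0.0)
E
```

```text
[[0.0013, -0.0004, -0.0148, -0.002, -0.073, -0.002, 0.0], [0.0002, -0.0004, -0.0148, 0.0, -0.073, 0.0, 0.0], [-0.0009, -0.0004, -0.0148, 0.0, -0.073, 0.0, 0.0], [-0.002, -0.0004, -0.0147, 0.0, -0.073, 0.0, 0.0], [-0.003, -0.0004, -0.0145, 0.0, -0.073, 0.0, 0.0], [-0.0041, -0.0004, -0.0143, 0.0, -0.073, 0.0, 0.0], [-0.0051, -0.0004, -0.0139, 0.0, -0.073, 0.0, 0.0], [-0.0061, -0.0004, -0.0135, 0.0, -0.073, 0.0, 0.0], [-0.0071, -0.0004, -0.013, 0.0, -0.073, 0.0, 0.0], [-0.008, -0.0004, -0.0125, 0.0, -0.073, 0.0, 0.0], [-0.0089, -0.0004, -0.0118, 0.0, -0.073, 0.0, 0.0], [-0.0098, -0.0004, -0.0112, 0.0, -0.073, 0.0, 0.0], [-0.0106, -0.0004, -0.0104, 0.0, -0.073, 0.0, 0.0], [-0.0113, -0.0004, -0.0096, 0.0, -0.073, 0.0, 0.0], [-0.012, -0.0004, -0.0088, 0.0, -0.073, 0.0, 0.0], [-0.0126, -0.0004, -0.0079, 0.0, -0.073, 0.0, 0.0], [-0.0131, -0.0004, -0.0069, 0.0, -0.073, 0.0, 0.0], [-0.0136, -0.0004, -0.0059, 0.0, -0.073, 0.0, 0.0], [-0.014, -0.0004, -0.0049, 0.0, -0.073, 0.0, 0.0], [-0.0143, -0.0004, -0.0039, 0.0, -0.073, 0.0, 0.0]]
```

```bash
sed -i 's/    dt=(yaw.*/    dt=(yaw-y0+180)%360-180/' h.py; python3 - <<'E'
from h import *
plan([455,22.9,140],84.5,20,0.0)
E
```

```text
[[0.0013, -0.0004, -0.0148, -0.002, 0.084, -0.002, 0.0], [0.0025, -0.0004, -0.0146, 0.0, 0.084, 0.0, 0.0], [0.0037, -0.0004, -0.0144, 0.0, 0.084, 0.0, 0.0], [0.0049, -0.0004, -0.014, 0.0, 0.084, 0.0, 0.0], [0.0061, -0.0004, -0.0135, 0.0, 0.084, 0.0, 0.0], [0.0072, -0.0004, -0.013, 0.0, 0.084, 0.0, 0.0], [0.0083, -0.0004, -0.0123, 0.0, 0.084, 0.0, 0.0], [0.0093, -0.0004, -0.0116, 0.0, 0.084, 0.0, 0.0], [0.0102, -0.0004, -0.0108, 0.0, 0.084, 0.0, 0.0], [0.0111, -0.0004, -0.0099, 0.0, 0.084, 0.0, 0.0], [0.0118, -0.0004, -0.0089, 0.0, 0.084, 0.0, 0.0], [0.0126, -0.0004, -0.0079, 0.0, 0.084, 0.0, 0.0], [0.0132, -0.0004, -0.0068, 0.0, 0.084, 0.0, 0.0], [0.0137, -0.0004, -0.0057, 0.0, 0.084, 0.0, 0.0], [0.0141, -0.0004, -0.0045, 0.0, 0.084, 0.0, 0.0], [0.0145, -0.0004, -0.0033, 0.0, 0.084, 0.0, 0.0], [0.0147, -0.0004, -0.0021, 0.0, 0.084, 0.0, 0.0], [0.0148, -0.0004, -0.0009, 0.0, 0.084, 0.0, 0.0], [0.0148, -0.0004, 0.0004, 0.0, 0.084, 0.0, 0.0], [0.0148, -0.0004, 0.0016, 0.0, 0.084, 0.0, 0.0]]
```

>>> {"op": "play_rows", "data": {"series": [[0.0015,-0.001,-0.015,0,0.084,0,0],[0.0025,-0.001,-0.0145,0,0.084,0,0],[0.0035,-0.001,-0.0145,0,0.084,0,0],[0.005,-0.001,-0.014,0,0.084,0,0],[0.006,-0.001,-0.0135,0,0.084,0,0],[0.007,-0.001,-0.013,0,0.084,0,0],[0.0085,-0.001,-0.0125,0,0.084,0,0],[0.0095,-0.001,-0.0115,0,0.084,0,0],[0.01,-0.001,-0.011,0,0.084,0,0],[0.011,-0.001,-0.01,0,0.084,0,0]]}}

```text
clock: 12.75
position: [469.1, -119.8, 143.5]
ee_rot: [0.3, 0.641, -0.641, -0.298]
contact_force: [0.0, 0.3, -0.4]
gripper_width: 0.0
```

```bash
python3 - <<'E'
from h import *
go([455,22.9,120],84.5)
plan([455,22.9,130],84.5,9,0.0)
E
```

```text
k 0 turn [ 0.003  0.794 -0.002] deg 45.5
k 180 turn [-2.000e-03 -2.347e+00 -3.000e-03] deg 134.5
t 12.75 pos [ 469.1 -119.8  143.5] jaw yaw 130.0 tilt y [ 0.0031 -0.001  -1.    ] shift tool [ 0.1185  0.0233 -0.0809] F [ 0.   0.3 -0.4] w 0.023952562730705614 j [ 0.087  0.234 -0.458  0.002 -0.876 -0.961]
[[0.0132, 0.0015, -0.009, 0.002, 0.088, -0.003, 0.0], [0.0139, 0.0015, -0.0078, 0.0, 0.088, 0.0, 0.0], [0.0145, 0.0015, -0.0065, 0.0, 0.088, 0.0, 0.0], [0.015, 0.0015, -0.0052, 0.0, 0.088, 0.0, 0.0], [0.0155, 0.0015, -0.0039, 0.0, 0.088, 0.0, 0.0], [0.0157, 0.0015, -0.0025, 0.0, 0.088, 0.0, 0.0], [0.0159, 0.0015, -0.0011, 0.0, 0.088, 0.0, 0.0], [0.0159, 0.0015, 0.0003, 0.0, 0.088, 0.0, 0.0], [0.0158, 0.0015, 0.0017, 0.0, 0.088, 0.0, 0.0]]
```

>>> {"op": "play_rows", "data": {"series": [[0.013,0.0015,-0.009,0.002,0.085,-0.003,0],[0.014,0.0015,-0.008,0,0.085,0,0],[0.0145,0.0015,-0.0065,0,0.085,0,0],[0.015,0.0015,-0.005,0,0.085,0,0],[0.0155,0.0015,-0.004,0,0.085,0,0],[0.0155,0.0015,-0.0025,0,0.085,0,0],[0.016,0.0015,-0.001,0,0.085,0,0],[0.014,0.0015,0,0,0.085,0,0],[0.006,0,0.001,0,0.04,0,0],[0,0,0,0,0,0,0]]}}

```text
clock: 13.75
position: [452.6, 17.3, 131.6]
ee_rot: [-0.512, -0.487, 0.487, 0.513]
contact_force: [0.7, -0.4, 0.3]
gripper_width: 0.1
```

```bash
python3 - <<'E'
from h import *
go([455,22.9,38],84.5)
E
```

```text
k 0 turn [-0.002  0.044  0.001] deg 2.5
k 180 turn [ 1.000e-03 -3.098e+00  3.000e-03] deg 177.5
t 13.75 pos [452.6  17.3 131.6] jaw yaw 87.02 tilt y [-1.9e-03  7.0e-04 -1.0e+00] shift tool [ 0.0056  0.0936 -0.0023] F [ 0.7 -0.4  0.3] w 0.1269513841123353 j [ 3.980e-01  2.020e-01 -5.390e-01 -2.000e-03 -8.320e-01 -2.019e+00]
```

>>> {"op": "play_rows", "data": {"series": [[0.005,0.015,0,0,0.044,0,0],[0,0.015,0,0,0,0,0],[0,0.015,0,0,0,0,0],[0,0.015,0,0,0,0,0],[0,0.012,0,0,0,0,0],[0,0.008,0,0,0,0,0],[0,0,0,0,0,0,0],[0,0,0,0,0,0,0]]}}

```text
clock: 14.55
position: [453.4, 20.6, 50.2]
ee_rot: [-0.522, -0.477, 0.476, 0.523]
contact_force: [0.6, 0.0, -0.4]
gripper_width: -0.2
```

```bash
python3 - <<'E'
from h import *
go([480,20.5,38],84.5)
E
```

```text
k 0 turn [0.001 0.004 0.001] deg 0.2
k 180 turn [ 2.000e-03 -3.138e+00 -1.000e-03] deg 179.8
t 14.55 pos [453.4  20.6  50.2] jaw yaw 84.72 tilt y [ 7.0e-04  1.4e-03 -1.0e+00] shift tool [ 0.0023  0.0122 -0.0265] F [ 0.6  0.  -0.4] w -0.1667843796154638 j [ 4.050e-01  3.320e-01 -6.320e-01 -2.000e-03 -6.050e-01 -2.066e+00]
```

>>> {"op": "play_rows", "data": {"series": [[0.002,0.009,0,0,0,0,0],[0,0.003,-0.01,0,0,0,0],[0,0,-0.01,0,0,0,0],[0,0,-0.008,0,0,0,0],[0,0,-0.005,0,0,0,0]]}}

```text
clock: 15.05
position: [490.7, 20.1, 39.0]
ee_rot: [0.523, 0.479, -0.475, -0.522]
contact_force: [0.2, 0.7, -0.8]
gripper_width: -0.1
```

```bash
python3 - <<'E'
from h import *
go([500,19,38],84.5)
E
```

```text
k 0 turn [0.005 0.005 0.003] deg 0.4
k 180 turn [ 0.005 -3.136 -0.007] deg 179.7
t 15.05 pos [490.7  20.1  39. ] jaw yaw 84.8 tilt y [ 0.0049  0.0027 -1.    ] shift tool [-0.0002  0.001  -0.0094] F [ 0.2  0.7 -0.8] w -0.0906846322109134 j [ 3.720e-01  3.990e-01 -5.560e-01 -1.000e-03 -6.100e-01 -2.032e+00]
```

Now I push along the slide.

>>> {"op": "play_rows", "data": {"series": [[0,0,-0.008,0.004,0,0.002,0],[0,0,-0.01,0,0,0,0],[0,0,-0.012,0,0,0,0],[0,0,-0.012,0,0,0,0],[0,0,-0.012,0,0,0,0],[0,0,-0.012,0,0,0,0]]}}

```text
clock: 15.65
position: [554.8, 12.1, 38.1]
ee_rot: [-0.52, -0.472, 0.48, 0.526]
contact_force: [-3.8, 1.1, 2.8]
gripper_width: 0.2
```

```bash
python3 - <<'E'
from h import *
u=np.array([np.cos(np.radians(-5.5)),np.sin(np.radians(-5.5))]); p=read_state()['position'][:2]-np.array([509.4,17.6]); print('along',p@u+17,'lat',p@[-u[1],u[0]])
go([500,19,38],84.5)
E
```

```text
along 62.73969427448729 lat -1.1289747653864597
k 0 turn [-0.014  0.003 -0.003] deg 0.8
k 180 turn [-0.005 -3.138  0.022] deg 179.8
t 15.65 pos [554.8  12.1  38.1] jaw yaw 84.68 tilt y [-0.014  -0.0016 -0.9999] shift tool [0.0018 0.0008 0.0552] F [-3.8  1.1  2.8] w 0.1884090624087359 j [ 0.312  0.489 -0.384 -0.004 -0.712 -1.973]
```

Contact force is 3.8 N, matching the slide friction. Continuing.

>>> {"op": "play_rows", "data": {"series": [[0,0,-0.012,-0.008,0,-0.002,0],[0,0,-0.012,-0.002,0,0,0],[0,0,-0.012,0,0,0,0],[0,0,-0.012,0,0,0,0],[0,0,-0.008,0,0,0,0]]}}

```text
clock: 16.15
position: [611.5, 5.2, 36.9]
ee_rot: [-0.521, -0.473, 0.479, 0.525]
contact_force: [-2.7, 0.5, 2.7]
gripper_width: -0.2
```

```bash
python3 - <<'E'
from h import *
u=np.array([np.cos(np.radians(-5.5)),np.sin(np.radians(-5.5))]); p=read_state()['position'][:2]-np.array([509.4,17.6]); print('along',p@u+17,'lat',p@[-u[1],u[0]])
go([500,19,38],84.5)
E
```

```text
along 119.77903704632564 lat -2.561286196052562
k 0 turn [-0.011  0.002 -0.003] deg 0.6
k 180 turn [-0.005 -3.14   0.017] deg 179.9
t 16.15 pos [611.5   5.2  36.9] jaw yaw 84.6 tilt y [-0.011  -0.0019 -0.9999] shift tool [3.300e-03 1.000e-04 1.123e-01] F [-2.7  0.5  2.7] w -0.2147870709181009 j [ 0.272  0.562 -0.242 -0.002 -0.778 -1.936]
```

>>> {"op": "play_rows", "data": {"series": [[0.001,-0.001,-0.008,-0.004,0,0,0],[0,0,-0.008,0,0,0,0],[0,0,-0.007,0,0,0,0],[0,0,-0.006,0,0,0,0]]}}

```text
clock: 16.55
position: [638.8, 2.3, 36.6]
ee_rot: [-0.52, -0.47, 0.481, 0.526]
contact_force: [-1.7, -0.4, 1.9]
gripper_width: -0.0
```

```bash
cat > st.py <<'E'
from h import *
u=np.array([np.cos(np.radians(-5.5)),np.sin(np.radians(-5.5))]); p=read_state()['position'][:2]-np.array([509.4,17.6]); print('along',p@u+17,'lat',p@[-u[1],u[0]])
go([500,19,38],84.5)
E
python3 st.py
```

```text
along 147.30611656864633 lat -2.7958872643313657
k 0 turn [-0.016  0.    -0.005] deg 0.9
k 180 turn [-0.008 -3.141  0.024] deg 180.0
t 16.55 pos [638.8   2.3  36.6] jaw yaw 84.53 tilt y [-0.016  -0.0037 -0.9999] shift tool [0.0033 0.0008 0.1398] F [-1.7 -0.4  1.9] w -0.04470769912174133 j [ 2.560e-01  6.010e-01 -1.650e-01 -1.000e-03 -8.220e-01 -1.922e+00]
```

>>> {"op": "play_rows", "data": {"series": [[0,0,-0.004,0,0,0,0],[0,0,-0.004,0,0,0,0]]}}

```text
clock: 16.75
position: [641.4, 1.9, 36.3]
ee_rot: [-0.517, -0.466, 0.484, 0.53]
contact_force: [-18.2, 6.1, 15.1]
gripper_width: 0.4
```

```bash
python3 st.py
```

```text
along 149.92570956348598 lat -2.991483642849891
k 0 turn [-0.03  -0.001 -0.007] deg 1.8
k 180 turn [ 0.011  3.14  -0.047] deg 180.0
t 16.75 pos [641.4   1.9  36.3] jaw yaw 84.46 tilt y [-0.0307 -0.0041 -0.9995] shift tool [0.0034 0.0026 0.1424] F [-18.2   6.1  15.1] w 0.3549061302041252 j [ 0.253  0.611 -0.144 -0.005 -0.847 -1.917]
```

At 18 N and about 150 mm of travel the carrier is at the hard stop (the catch needs only about 8 N). I back off, rise and look.

>>> {"op": "play_rows", "data": {"series": [[0,0,0.006,-0.01,0,0,0],[0,0,0.015,-0.01,0,0,0],[0,0,0.02,0,0,0,0],[0,0,0.02,0,0,0,0],[0,-0.03,0.02,0,0,0,0],[0,-0.04,0.01,0,0,0,0],[0,-0.04,0,0,0,0,0],[0,-0.03,0,0,0,0,0],[0,0,0,0,0,0,0],[0,0,0,0,0,0,0]]}}

```text
clock: 17.75
position: [560.3, 14.8, 185.2]
ee_rot: [0.529, 0.484, -0.469, -0.516]
contact_force: [-0.9, 0.3, 0.4]
gripper_width: 0.2
```

```bash
python3 - <<'E'
from h import *
go([500,19,38],84.5)
for n in('top','side','wrist'): snap(n,n+'9')
s=cv2.resize(cv2.imread('pics/side9.png')[90:300,120:400],(400,300))
w=cv2.resize(cv2.imread('pics/wrist9.png'),(400,300)); t0=cv2.resize(cv2.imread('pics/top0.png'),(400,300)); t=cv2.resize(cv2.imread('pics/top9.png'),(400,300))
cv2.imwrite('pics/c9.png',np.vstack([np.hstack([w,s]),np.hstack([t0,t])]))
u=np.array([np.cos(np.radians(-5.5)),np.sin(np.radians(-5.5)),0]);h=np.array([594,9.5,50])+65*u
print('handle home proj wrist (halved-scale)',proj('wrist9',h)*400/560,proj('wrist9',h-10*u)*400/560)
E
```

```text
k 0 turn [0.028 0.005 0.003] deg 1.6
k 180 turn [ 0.005 -3.137 -0.044] deg 179.7
t 17.75 pos [560.3  14.8 185.2] jaw yaw 84.77 tilt y [ 2.830e-02  6.000e-04 -9.996e-01] shift tool [-0.0018  0.1454  0.0645] F [-0.9  0.3  0.4] w 0.23641190308851193 j [ 0.32   0.3   -0.245  0.01  -0.998 -1.987]
handle home proj wrist (halved-scale) [196.21654365 219.78530982] [196.2410478  212.67351641]
```

View pics/c9.png

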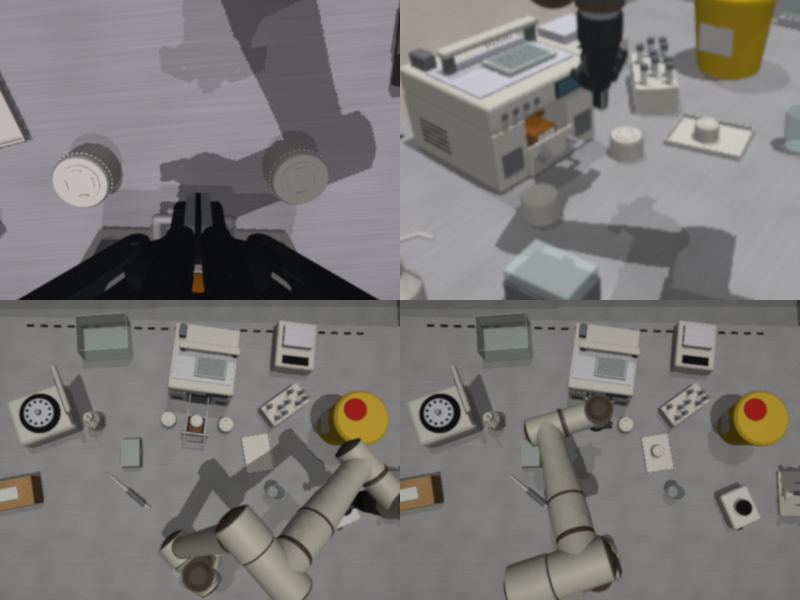

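The carrier is home: its plate is flush and the bar is at about wrist px (160,213), near the predicted 213–220. The cap stands in the tray, the neighbours look unmoved, and the arm is clear. Handing in.

```bash
python3 -c "
from bench import job_done
print(job_done())"
```

```text
the job is handed in; nothing more can be done
None
```

The job is done and handed in at about 18 s of the 61 s limit. No verdict came back.

- **Cap:** I gripped the small cap on the bottle and pressed it down about 5 mm at 11–12 N. It turned about 59° counter-clockwise and lifted off with no resistance. I lowered it into the tray, open side down, until it touched at about 10 N, then released it.
- **Carrier:** I pushed the handle with shut fingers. The force was 3–4 N on the way and dropped to about 2 N at 147 mm. It then rose to about 18 N at 150 mm, which fits the catch having clicked and the carrier sitting at its hard stop.
- **Last checks:** The pictures show the cap upright in the tray, the carrier's plate flush with the dispenser and the arm touching nothing. The tube rack, beaker and wash bottle look unmoved. The arm partly hides the tip box and the pipette in the last top view, but the arm never went near them.
- **Not confirmed:** I could not sense the click itself, only infer it from force, travel and the last picture. During the press and turn the tool drifted 3–6 mm in x and tilted about 1°, with less than 3 N of sideways force.

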